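Set up a rocker arm for driving out its worn bush

ROBOT

A 6-joint arm with a two-finger parallel gripper is mounted at the origin on a cart in front of the work surface, level with it; the furniture and walls round the work are solid. World frame = base frame: x ahead of the robot, y to its left, z up, the work surface at z = 0. Lengths are in m, angles in rad, forces in N, time in s.
With the tool pointing down it reaches from about 0.425 to 1.125 m from the base axis. Payload 14.9 kg.
Tool frame: the origin (TCP) lies on the mounting face of the last link; the fingertips stand 191 mm ahead of it and the grasp point (between the pads) lies 172 mm ahead of it; z points along the fingers, y is the line along which they close (so a half turn about z gives the same grasp; the last joint's range is limited). The gripper opens to 91 mm and grips with 3 to 60 N. Pads are 32 mm wide; open, the fingers measure 118 mm over their backs; the gripper's body (76 mm by 178 mm) begins 60 mm behind the grasp point.
Start: joints at [1.165, 0.379, 1.734, -0, 1.028, -0.033], TCP at [0.255, 0.652, 0.405] pointing down, gripper open.
Joint ranges: [-2.77, 2.77], [-0.74, 2.19], [0, 2.66], [-1.06, 4.2], [0.31, 2.87], [-3.08, 3.08]. Speed limits (rad/s): [1.89, 1.89, 2.39, 3.14, 3.14, 3.14].

INTERFACE

Orientations are given as a unit quaternion [w, x, y, z].
In Python, from station import observe, eyes, r gives the robot as it stands.
- The arm moves only by the tool send_rows, never from a script. Its argument "deltas" is a list of rows, each a list of 7 numbers: the turn, a rotation vector about the tool's x, y, z each as a share of 90 degrees, from -1 to 1, then the shift along the tool's x, y, z each as a share of 0.1 m, from -1 to 1, then the opening, from 0 (shut) to 1 (fully open). In form: [[wx, wy, wz, tx, ty, tz, claw], ...]. A call has 1 to 10 rows; each row is the pose to reach, as a shift and turn from the pose commanded when the call began, along the tool's axes at that moment; what a row does not reach only later rows make up. A row lasts 1/10 s, in which the tool goes at most 50 mm and 8.59 degrees, less where a joint would pass 70% of its speed; a pose out of reach is approached as far as the arm can. A call with a number of a shift or a turn outside -1 to 1 is refused whole. A call with a gripper value outside its range is refused whole. The fingers move at their own pace and stop on an object; the grip force is fixed at half the most. Time passes only in rows, so rows that repeat a pose let the fingers close. It gives the time, the measured TCP pose, the force, the opening and the grip force at its end, in the units of the state.
- observe(): the state, without advancing time (a new reading comes with each control period).
- eyes.read_camera(name): name is "side" or "top" or "wrist"; returns a dict with "image" (400x640x3 uint8, red, green, blue), "range_z" (400x640 float32, m along the optical axis (not along the pixel's ray), 0 where there is no reading), "intrinsics" (3x3 intrinsics, pixels), "origin" and "rotation" of the camera in the world. Camera axes: x right, y up, looking along -z (the intrinsics and any distortion apply to the point x, -y, -z); pixel columns grow to the right and rows downward; lengths in m; the calibration is good to about 2 mm. A picture is of the moment at which its call begins.
- r.job_done(): hands the job in; it is judged then, once.
Trained networks look in a picture, given as the dict that the camera call returned (one of the last four; its "shot" number tells which), for a name from the list of things; names that differ only in an ending like _2 or _b are one class to them, and where a whole thing is asked for, a point or a joint stands for the part that bears it (a point fixed in the world has none). Each returns a list of dicts, best first, with "conf" (0 to 1); they miss things now and then, are a little off and sometimes report something else, mostly with a low value. They report only what shows in the picture. A call takes as long as a camera call.
- eyes.cut_out(picture, label): "region" (400x640 bool, what is visible of it).
- eyes.landmark_of(picture, label): "at" ([x, y, z] in m, in world coordinates, good to about 4 mm: a listed point, or the origin of a listed thing).
The state is a dict: "time": time; "joints": joint angles; "joint_velocities": joint speeds; "tau": joint torques, N m; "ee_pos": TCP position; "orientation": TCP orientation; "force": force on the tool from outside, world axes, zero at the start; "ft_torque": the same for the moment, N m; "width": finger opening in m; "gripper_force": force on a finger pad.
Only numpy, scipy, OpenCV 4.12 (cv2) and the standard library are available. Lean on these libraries where they do the work, as an engineer would, in place of code of your own. Each camera call takes 0.05 s, during which the arm holds its last target. There are 200 camera calls.

TASK

Get the green rocker ready for knocking out its worn brass bush. In the middle of the steel bench plate put the blue catch cup, upright, with the two steel blocks standing parallel, one on either side of it; lay the rocker flat, boss up, squarely across the middle of both blocks so that its bush is straight above the cup, and stand in the bush the one drift that fits it, pilot in the bore and shoulder down on the bush. Leave the other two drifts in their stand.

Things in the scene. Friction and masses are not known exactly. Their poses are not given: they have to be found in the camera images.
- bench_plate: Flat steel bench plate with dark edges, fixed to the table; 110 mm (its x) by 140 mm (its y), 15 mm thick. Origin: centre of the underside, so its top is at z = 15 mm.
- block_1: One of two identical bright steel setting blocks with cross-drilled holes, standing on edge: 75 mm long (its x), 25 mm thick (its y), 50 mm tall (z), 0.55 kg. Origin: centre of the underside. Loose; stands this way at the start and is to stand so on the plate.
- block_2: The other steel setting block, identical to block_1.
- catch_cup: Blue plastic cup, open at the top, 24 mm tall, 44 mm outside at the rim and 41 mm below it; loose, upright at the start. Origin: centre of the underside.
- rocker: Green rocker arm, a bar 134 mm long (its x) with an eye at each end, flat underside, 12 mm thick. Its middle 74 mm is 44 mm wide (its y), straight-sided, with a round boss 42 mm across, 18 mm high. In the boss a brass bush, 28 mm outside, clear bore 17 mm right through, upper end 20 mm above the underside. Origin: centre of the underside, on the bush axis. Loose, about 0.3 kg, lies boss up.
- drift_stand: Wooden stand, fixed to the table, 54 mm (x) by 164 mm (y), 30 mm high, in which three stepped steel drifts stand upright in a row along its y. Origin: centre of the underside.
- drift_small: Smallest drift: body 14 mm across, pilot 7 mm; 78 mm tall in all. Origin: tip of the pilot (its lower end), z up along the drift. It would drop through the bush.
- drift_medium: Middle drift, the one that fits the bush: pilot 13 mm across, 20 mm long, tapered at the tip; above its shoulder a cylindrical body 24 mm across, 58 mm long; 78 mm tall in all. Origin: tip of the pilot (lower end), z up along it. In the stand its shoulder rests on the stand's top, pilot in the hole, tip 10 mm above the table; lift straight out.
- drift_large: Largest drift: body 34 mm across, pilot 22 mm; 78 mm tall in all. Origin: tip of the pilot (its lower end). Its pilot is too thick for the bush.

How it is judged:
At the end, for the whole second after the job is handed in: Cup within 20 mm of plate centre; blocks stand on the plate on opposite sides, parallel, 28-65 mm from bush axis; rocker level on both, within 20 mm of their middles, square (0.2 rad), bush within 10 mm of cup axis; middle drift seated upright (5 mm); other drifts moved under 10 mm; all at rest (horizontal distance between catch_cup and bench_plate below 0.02 m and z of catch_cup in the frame of bench_plate between 0.012 and 0.018 m and angle between catch_cup's own z axis and vertical below 0.06 rad and z of block_1 in the frame of bench_plate between 0.012 and 0.018 m and angle between each of block_1, block_2's own z axis and vertical below 0.05 rad and horizontal distance between block_1 and rocker between 0.028 and 0.065 m and x of rocker in the frame of block_1 between -0.02 and 0.02 m and angle between the y axis of each of block_1, block_2 and the x axis of rocker, either way round below 0.2 rad and contact force between rocker and block_1 above 0.2 N and z of block_2 in the frame of bench_plate between 0.012 and 0.018 m and horizontal distance between block_2 and rocker between 0.028 and 0.065 m and x of rocker in the frame of block_2 between -0.02 and 0.02 m and contact force between rocker and block_2 above 0.2 N and angle between the x axis of block_1 and the x axis of block_2, either way round below 0.2 rad and horizontal distance between block_1 and block_2 above 0.06 m and horizontal distance between rocker and catch_cup below 0.01 m and z of rocker in the frame of bench_plate between 0.062 and 0.068 m and angle between rocker's own z axis and vertical below 0.04 rad and horizontal distance between drift_medium and rocker below 0.005 m and z of drift_medium in the frame of rocker between -0.003 and 0.003 m and angle between drift_medium's own z axis and vertical below 0.08 rad and linear speed of each of block_1, block_2, catch_cup, rocker, drift_medium below 0.01 m/s and distance of each of drift_small, drift_large from where it was at the start of the episode below 0.01 m); the robot touches nothing.
It also fails if it takes over 128 s, if anything falls off the work surface, if the arm or the gripper's body presses on something with over 40 N, if the wrist force passes 120 N, or if a joint passes its speed limit or range.

## Working session

There is one attempt and no reset: what is moved stays moved. The work goes in short steps, Python scripts to look and compute and a tool call to move; the robot and the scene stay as the last step left them, time stands still between calls to the robot, and variables do not carry over. Pictures are saved under pics/ and viewed, at most 14 in all, crops included, and the job is handed in when it is done.

Besides the shell and the picture viewer there is one more tool, called after "Request:" as name(argument=value, ...), one argument or row to a line, values as JSON. send_rows: Moves the arm, as the interface text tells. Shift numbers are shares of 0.1 m and turn numbers shares of 90 degrees, none past 1 either way. Its arguments: {"type":"object","properties":{"deltas":{"type":"array","items":{"type":"array","items":{"type":"number"}}}},"required":["deltas"]}

```bash
mkdir -p pics; ls
cat > h.py <<'E'
import numpy as np, cv2
from station import observe, eyes, r
def cloud(p):
    K=p["intrinsics"];z=p["range_z"];v,u=np.indices(z.shape)
    c=np.stack([(u-K[0,2])/K[0,0]*z,-(v-K[1,2])/K[1,1]*z,-z],-1)
    return c@np.array(p["rotation"]).T+np.array(p["origin"])
def save(p,n): cv2.imwrite("pics/"+n,p["image"][:,:,::-1])
def rect(pts):
    (c,s,a)=cv2.minAreaRect((pts[:,:2]*1000).astype(np.float32)); return np.round(c,1),np.round(s,1),round(a,1)
E
python3 - <<'E'
from h import *
s=observe();print(s["time"],s["ee_pos"],s["orientation"],s["width"])
N=["bench_plate","block_1","catch_cup","rocker","drift_stand","drift_small","drift_medium","drift_large"]
for c in ["top","side"]:
    p=eyes.read_camera(c);save(p,c+"0.png");X=cloud(p)
    print(c,np.round(p["origin"],3),np.round(p["intrinsics"][0,0]))
    for n in N:
        L=eyes.landmark_of(p,n);R=eyes.cut_out(p,n)
        print(n,[(np.round(l["at"],3).tolist(),round(l["conf"],2)) for l in L[:3]])
        for q in R[:2]:
            m=q["region"]&(p["range_z"]>0);P=X[m]
            if len(P)<20: continue
            zt=np.percentile(P[:,2],95);T=P[P[:,2]>zt-.006]
            print("   ",round(q["conf"],2),m.sum(),"ztop",round(zt,3),rect(T))
E
```

```text
pics
0.0 [0.25488854 0.65172623 0.40407022] [-1.17195182e-04  1.85319439e-01  9.82678170e-01 -5.53269476e-04] 0.09097219839190486Traceback (most recent call last):
  File "<stdin>", line 5, in <module>
  File "h.py", line 6, in cloud
    return c@np.array(p["rotation"]).T+np.array(p["origin"])
           ~^~~~~~~~~~~~~~~~~~~~~~~~~~
ValueError: matmul: Input operand 1 has a mismatch in its core dimension 0, with gufunc signature (n?,k),(k,m?)->(n?,m?) (size 4 is different from 3)
```

```bash
sed -i 's/np.array(p\["rotation"\]).T/Rq(p["rotation"]).as_matrix().T/' h.py
cat >> h.py <<'E'
from scipy.spatial.transform import Rotation
def Rq(q): return Rotation.from_quat(np.roll(q,-1))
def look(cams,N,pre):
  for c in cams:
    p=eyes.read_camera(c);save(p,pre+c+".png");X=cloud(p)
    print(c,np.round(p["origin"],3),np.round(p["intrinsics"][0,0]))
    for n in N:
        L=eyes.landmark_of(p,n);R=eyes.cut_out(p,n)
        print(n,[(np.round(l["at"],3).tolist(),round(l["conf"],2)) for l in L[:3]])
        for q in R[:2]:
            m=q["region"]&(p["range_z"]>0);P=X[m]
            if len(P)<20: continue
            zt=np.percentile(P[:,2],95);T=P[P[:,2]>zt-.006]
            print("   ",round(q["conf"],2),m.sum(),"ztop",round(zt,3),rect(T))
ALL=["bench_plate","block_1","catch_cup","rocker","drift_stand","drift_small","drift_medium","drift_large"]
E
python3 - <<'E'
from h import *
look(["top","side"],ALL,"a")
E
```

```text
top [ 0.275 -0.004  1.226] 454.0
bench_plate [([0.444, 0.005, -0.002], 0.69)]
    0.95 2110 ztop 0.017 (array([436.4,   3.4]), array([109.6, 139. ]), 8.0)
block_1 [([0.597, -0.004, 0.001], 0.88), ([0.581, 0.232, -0.001], 0.76), ([0.412, -0.239, 0.009], 0.44)]
    0.72 338 ztop 0.051 (array([594.3,  -1.9]), array([25.1, 75.4]), 66.7)
    0.66 412 ztop 0.051 (array([575.9, 230.4]), array([25.9, 73.5]), 69.3)
catch_cup [([0.6, -0.103, 0.002], 0.68)]
    0.54 212 ztop 0.024 (array([ 596.4, -105.9]), array([41.6, 41.1]), 58.8)
rocker [([0.447, 0.248, 0.007], 0.84), ([0.41, -0.187, 0.008], 0.26)]
    0.91 671 ztop 0.018 (array([447. , 249.7]), array([ 42.4, 119.9]), 77.4)
drift_stand [([0.418, -0.239, -0.001], 0.72)]
drift_small [([0.414, -0.289, 0.005], 0.61)]
    0.51 48 ztop 0.088 (array([ 410.7, -289.1]), array([12.6, 10. ]), 5.6)
drift_medium [([0.41, -0.239, 0.006], 0.61), ([0.408, -0.189, 0.007], 0.56)]
    0.44 112 ztop 0.088 (array([ 407.9, -238.7]), array([20.4, 20.6]), 89.8)
drift_large [([0.409, -0.188, 0.012], 0.71)]
    0.65 160 ztop 0.089 (array([ 405.3, -188.1]), array([30.
[... 751 characters left out ...]
.434, 0.004, 0.001], 0.32)]
    0.71 405 ztop 0.019 (array([445.8, 246.8]), array([ 37.1, 117.2]), 89.9)
drift_stand [([0.41, -0.241, 0.0], 0.87)]
    0.69 1735 ztop 0.03 (array([ 412. , -241.9]), array([ 50.7, 161.1]), 2.7)
drift_small [([0.416, -0.288, 0.013], 0.48)]
    0.58 250 ztop 0.086 (array([ 413.1, -291.7]), array([11.5, 12.2]), 23.7)
drift_medium [([0.409, -0.239, 0.011], 0.96), ([0.579, 0.225, -0.002], 0.56)]
    0.92 400 ztop 0.087 (array([ 411.1, -242.5]), array([20.6, 22.2]), 72.1)
drift_large [([0.411, -0.186, 0.012], 0.61)]
    0.65 465 ztop 0.088 (array([ 409. , -193.7]), array([31.6, 30.8]), 75.5)
    0.65 259 ztop 0.086 (array([ 413.4, -292.5]), array([11.3, 10.9]), 27.3)
```

View pics/atop.png

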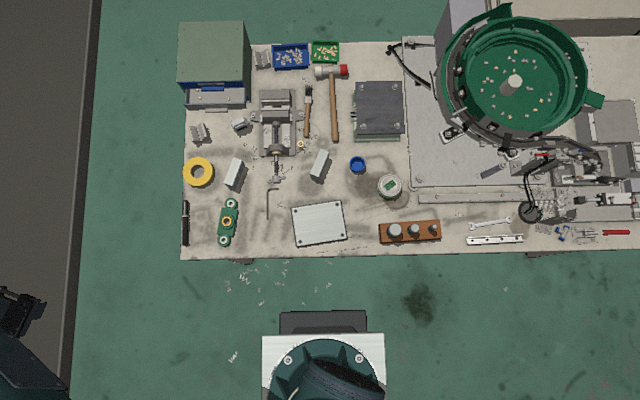

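View pics/aside.png

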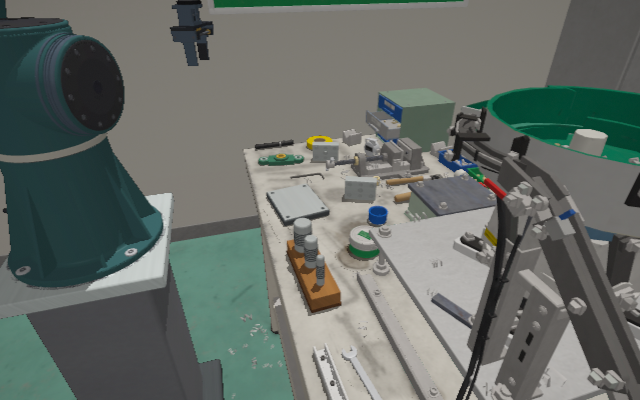

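```bash
cat >> h.py <<'E'
def theta():
    y=Rq(observe()["orientation"]).as_matrix()[:,1]; return np.degrees(np.arctan2(y[1],y[0]))
def plan(wps, rnd=3):
    """wps: list of (x,y,zgrasp,theta) ; prints per call the single row to repeat"""
    s=observe();p=np.array(s["ee_pos"]);th=theta()
    print("now t",round(s["time"],1),np.round(p-[0,0,.172],4),round(th,1),"w",round(s["width"],4))
    for w in wps:
        t=np.array([w[0],w[1],w[2]+.172]); 
        while True:
            d=t-p; dth=(w[3]-th+180)%360-180
            if abs(dth)>90: dth-=180*np.sign(dth)
            k=np.array([np.cos(np.radians(th)),np.sin(np.radians(th)),0]);x=np.array([-k[1],k[0],0])
            x=np.cross(k,[0,0,-1]); l=np.array([d@x,d@k,-d[2]])/.1
            f=min(1,1/max(1e-9,np.abs(l).max())); l=np.round(l*f,rnd)
            n=int(np.ceil(max(np.linalg.norm(l)*.1/.05,abs(dth)/8.59)))
            print("  rz %.3f  t %s  n>=%d"%(-dth/90,l.tolist(),n))
            p=p+.1*(l[0]*x+l[1]*k+l[2]*np.array([0,0,-1]));th=w[3]
            if f==1: break
        print(" ->",w)
E
python3 - <<'E'
from h import *
p=eyes.read_camera("top");X=cloud(p);X[p["range_z"]==0]=9
def chk(x,y,th):
    k=np.array([np.cos(np.radians(th)),np.sin(np.radians(th))]);d=X[...,:2]-[x,y]
    a=abs(d@k);b=abs(d@[-k[1],k[0]]);print((x,y,th),"body footprint max z",X[...,2][(a<.1)&(b<.05)].max(),"fingers",X[...,2][(a>.045)&(a<.062)&(b<.018)].max())
chk(.578,.229,-20);chk(.597,-.0025,-23);chk(.598,-.106,-23);chk(.598,-.106,45);chk(.598,-.106,8);chk(.447,.249,77)
plan([(.578,.229,.16,-20.5)])
E
```

```text
(0.578, 0.229, -20) body footprint max z 0.053890282564691416 fingers 0.01715578437364962
(0.597, -0.0025, -23) body footprint max z 0.056029916088997433 fingers 0.004211323245786991
(0.598, -0.106, -23) body footprint max z 0.09056519763707116 fingers 0.006003759811374021
(0.598, -0.106, 45) body footprint max z 0.08219974750295322 fingers 0.002805841575310941
(0.598, -0.106, 8) body footprint max z 0.09056519763707116 fingers 0.005513488359063068
(0.447, 0.249, 77) body footprint max z 0.023703644939428115 fingers 0.003562641949832024
now t 1.8 [0.255  0.6519 0.2328] 68.6 w 0.0914
  rz 0.990  t [-1.0, -0.607, 0.16]  n>=11
  rz -0.000  t [-0.628, 1.0, 0.161]  n>=3
  rz -0.000  t [-0.628, 1.0, 0.162]  n>=3
  rz -0.000  t [-0.628, 1.0, 0.161]  n>=3
  rz -0.000  t [-0.324, 0.516, 0.084]  n>=2
 -> (0.578, 0.229, 0.16, -20.5)
```

Request:
send_rows(
  deltas=[
    [0,0,0.95,-1,-0.6,0.16,1],
    [0,0,0.95,-1,-0.6,0.16,1],
    [0,0,0.95,-1,-0.6,0.16,1],
    [0,0,0.95,-1,-0.6,0.16,1],
    [0,0,0.95,-1,-0.6,0.16,1],
    [0,0,0.95,-1,-0.6,0.16,1],
    [0,0,0.95,-1,-0.6,0.16,1],
    [0,0,0.95,-1,-0.6,0.16,1],
    [0,0,0.95,-1,-0.6,0.16,1],
    [0,0,0.95,-1,-0.6,0.16,1],
  ],
)

```text
time: 2.8
ee_pos: [0.3263, 0.5596, 0.3888]
orientation: [-0.0, 0.805, 0.593, 0.0]
force: [-0.4, 0.8, 1.0]
width: 0.0914
gripper_force: 0.0
```

Request:
send_rows(
  deltas=[
    [0,0,0,-0.65,1,0.16,1],
    [0,0,0,-0.65,1,0.16,1],
    [0,0,0,-0.65,1,0.16,1],
  ],
)

```text
time: 3.1
ee_pos: [0.4046, 0.466, 0.3722]
orientation: [0.0, 0.804, 0.595, -0.0]
force: [-0.1, 0.0, -0.8]
width: 0.0908
gripper_force: 0.0
```

Request:
send_rows(
  deltas=[
    [0,0,0,-0.65,1,0.16,1],
    [0,0,0,-0.65,1,0.16,1],
    [0,0,0,-0.65,1,0.16,1],
  ],
)

```text
time: 3.4
ee_pos: [0.4817, 0.3745, 0.3563]
orientation: [0.0, 0.804, 0.595, -0.0]
force: [-0.2, 0.8, 0.5]
width: 0.0912
gripper_force: 0.0
```

Request:
send_rows(
  deltas=[
    [0,0,0,-0.65,1,0.16,1],
    [0,0,0,-0.65,1,0.16,1],
    [0,0,0,-0.65,1,0.16,1],
  ],
)

```text
time: 3.7
ee_pos: [0.5587, 0.2832, 0.3403]
orientation: [0.0, 0.804, 0.595, -0.0]
force: [-0.3, -0.1, -0.1]
width: 0.0912
gripper_force: 0.0
```

Run:
```python
from h import *
look(["wrist"],["block_1","rocker"],"b")
plan([(.578,.229,.16,-20.5)])
```

```text
wrist [0.579 0.349 0.32 ] 287.0
block_1 [([0.582, 0.231, -0.0], 0.65)]
    0.96 2358 ztop 0.051 (array([589.9, 266.5]), array([83.8, 75.1]), 73.0)
    0.72 351 ztop 0.04 (array([598.7, 140.6]), array([ 22.5, 299.7]), 9.7)
rocker [([0.45, 0.252, 0.002], 0.67)]
    0.79 1435 ztop 0.017 (array([483.1, 266.1]), array([175.9,  79.9]), 19.5)
    0.57 346 ztop 0.04 (array([604.5, 114.7]), array([ 23.7, 246.7]), 9.3)
now t 4.0 [0.5564 0.2865 0.1688] -16.9 w 0.091
  rz 0.041  t [-0.488, 0.373, 0.088]  n>=2
 -> (0.578, 0.229, 0.16, -20.5)
```

View pics/bwrist.png

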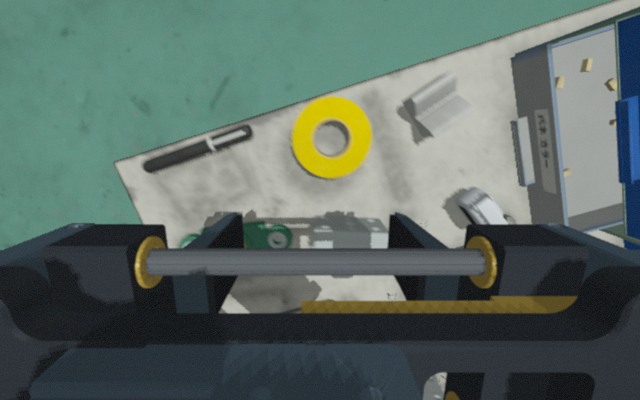

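```bash
cat >> h.py <<'E'
def pts(p,n,lo,hi,i=0,er=0):
    R=eyes.cut_out(p,n)
    if len(R)<=i: return None
    X=cloud(p);m=R[i]["region"].astype(np.uint8)
    if er: m=cv2.erode(m,np.ones((er,er)))
    P=X[(m>0)&(p["range_z"]>0)];P=P[(P[:,2]>lo)&(P[:,2]<hi)]
    # drop stray points
    c=np.median(P[:,:2],0);return P[np.linalg.norm(P[:,:2]-c,axis=1)<.085]
E
python3 - <<'E'
from h import *
p=eyes.read_camera("wrist")
P=pts(p,"block_1",.043,.057);print(len(P),rect(P),np.round(np.percentile(P,[0,2,50,98,100],axis=0)*1000))
P=pts(p,"rocker",.003,.03);print(len(P),rect(P))
E
```

```text
return _methods._mean(a, axis=axis, dtype=dtype,
  ret = um.true_divide(
Traceback (most recent call last):
IndexError: index -1 is out of bounds for axis 0 with size 0
```

Run:
```python
from h import *
plan([(.578,.229,.12,-20.5),(.578,.229,.028,-20.5)])
```

```text
now t 4.0 [0.5562 0.2869 0.1689] -16.8 w 0.0909
  rz 0.041  t [-0.491, 0.376, 0.489]  n>=2
 -> (0.578, 0.229, 0.12, -20.5)
  rz -0.000  t [-0.0, 0.0, 0.92]  n>=2
 -> (0.578, 0.229, 0.028, -20.5)
```

Request:
send_rows(
  deltas=[
    [0,0,0.041,-0.49,0.376,0.49,1],
    [0,0,0.041,-0.49,0.376,0.49,1],
    [0,0,0.041,-0.49,0.376,0.49,1],
    [0,0,0.041,-0.49,0.376,0.49,1],
  ],
)

```text
time: 4.45
ee_pos: [0.5783, 0.2288, 0.2919]
orientation: [-0.0, 0.822, 0.57, -0.0]
force: [0.1, 0.3, 1.3]
width: 0.091
gripper_force: 0.0
```

Run:
```python
from h import *
p=eyes.read_camera("top");X=cloud(p);X[p["range_z"]==0]=9
save(p,"c.png")
plan([(.578,.229,.028,-20.5)])
p=eyes.read_camera("side");im=p["image"][100:230,220:460,::-1];cv2.imwrite("pics/cs.png",cv2.resize(im,None,fx=3,fy=3))
```

```text
now t 4.5 [0.5784 0.2293 0.1204] -20.5 w 0.091
  rz -0.000  t [-0.004, -0.003, 0.924]  n>=2
 -> (0.578, 0.229, 0.028, -20.5)
```

View pics/cs.png

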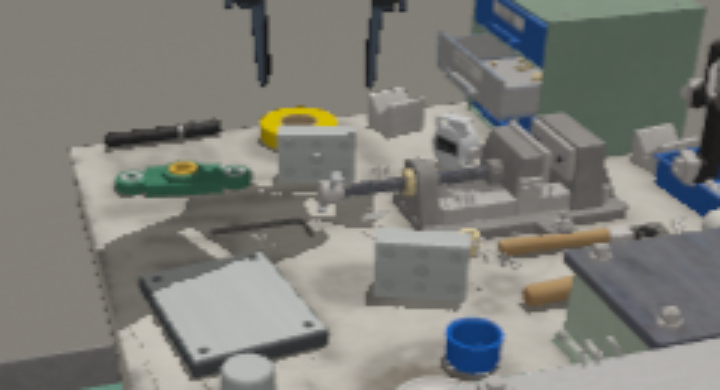

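Request:
send_rows(
  deltas=[
    [0,0,0,0,0,0.3,0.94],
    [0,0,0,0,0,0.5,0.94],
    [0,0,0,0,0,0.65,0.94],
    [0,0,0,0,0,0.8,0.94],
    [0,0,0,0,0,0.92,0.94],
    [0,0,0,0,0,0.92,0.94],
  ],
)

```text
time: 5.15
ee_pos: [0.5781, 0.2283, 0.1984]
orientation: [-0.0, 0.822, 0.57, -0.001]
force: [0.5, 0.2, -0.0]
width: 0.0859
gripper_force: 0.0
```

Request:
send_rows(
  deltas=[
    [0,0,0,0,0,0,0],
    [0,0,0,0,0,0,0],
    [0,0,0,0,0,0,0],
    [0,0,0,0,0,0,0],
    [0,0,0,0,0,0,0],
    [0,0,0,0,0,0,0],
  ],
)

```text
time: 5.75
ee_pos: [0.5788, 0.2283, 0.2003]
orientation: [0.0, 0.822, 0.57, 0.0]
force: [-1.6, 0.6, 7.3]
width: 0.0749
gripper_force: 30.0
```

Request:
send_rows(
  deltas=[
    [0,0,0,0,0,-0.2,0],
    [0,0,0,0,0,-0.4,0],
    [0,0,0,0,0,-0.6,0],
    [0,0,0,0,0,-0.8,0],
    [0,0,0,0,0,-0.8,0],
  ],
)

```text
time: 6.25
ee_pos: [0.5791, 0.2283, 0.2818]
orientation: [0.0, 0.822, 0.57, 0.002]
force: [0.8, -0.9, -5.5]
width: 0.075
gripper_force: 30.0
```

Run:
```python
from h import *
# plate from both cams
for c in ["top","side"]:
    p=eyes.read_camera(c);P=pts(p,"bench_plate",.008,.022);print(c,len(P),rect(P))
C=np.array([.438,.003]);a=np.radians(8);u=np.array([-np.sin(a),np.cos(a)])
for s in (1,-1): print(np.round(C+s*.042*u,4))
q=C+.042*u
plan([(*q,.11,8),(*q,.044,8)])
```

```text
top 2010 (array([436.3,   3.8]), array([109.7, 139.3]), 7.6)
side 1507 (array([439.9,   1.3]), array([110.1, 142. ]), 8.2)
[0.4322 0.0446]
[ 0.4438 -0.0386]
now t 6.5 [0.5781 0.228  0.1064] -20.6 w 0.0749
  rz -0.317  t [-1.0, -0.324, -0.016]  n>=4
  rz 0.000  t [-0.89, -0.938, -0.02]  n>=3
 -> (np.float64(0.4321547297596772), np.float64(0.04459125888714596), 0.11, 8)
  rz 0.000  t [0.0, 0.0, 0.66]  n>=2
 -> (np.float64(0.4321547297596772), np.float64(0.04459125888714596), 0.044, 8)
```

Request:
send_rows(
  deltas=[
    [0,0,-0.08,-0.25,-0.08,0,0],
    [0,0,-0.16,-0.5,-0.16,0,0],
    [0,0,-0.24,-0.75,-0.24,0,0],
    [0,0,-0.317,-1,-0.324,-0.02,0],
    [0,0,-0.317,-1,-0.324,-0.02,0],
    [0,0,-0.317,-1,-0.324,-0.02,0],
  ],
)

```text
time: 7.05
ee_pos: [0.5128, 0.1456, 0.281]
orientation: [-0.0, 0.657, 0.754, -0.0]
force: [0.9, -0.7, -5.0]
width: 0.0746
gripper_force: 30.0
```

Request:
send_rows(
  deltas=[
    [0,0,0,-0.2,-0.22,0,0],
    [0,0,0,-0.45,-0.47,0,0],
    [0,0,0,-0.7,-0.72,0,0],
    [0,0,0,-0.89,-0.938,0,0],
    [0,0,0,-0.89,-0.938,0,0],
    [0,0,0,-0.89,-0.938,0,0],
  ],
)

```text
time: 7.65
ee_pos: [0.4331, 0.0448, 0.2817]
orientation: [0.0, 0.657, 0.754, 0.0]
force: [0.4, 0.6, -4.9]
width: 0.0748
gripper_force: 30.0
```

Run:
```python
from h import *
q=(.4322,.0446)
plan([(*q,.11,8),(*q,.0435,8)])
```

```text
now t 7.7 [0.4331 0.0448 0.1097] 7.9 w 0.0748
  rz -0.001  t [-0.001, -0.009, -0.003]  n>=1
 -> (0.4322, 0.0446, 0.11, 8)
  rz 0.000  t [0.0, 0.0, 0.665]  n>=2
 -> (0.4322, 0.0446, 0.0435, 8)
```

Request:
send_rows(
  deltas=[
    [0,0,0,0,0,0.25,0],
    [0,0,0,0,0,0.45,0],
    [0,0,0,0,0,0.58,0],
    [0,0,0,0,0,0.63,0],
    [0,0,0,0,0,0.65,0],
    [0,0,0,0,0,0.665,0],
    [0,0,0,0,0,0.665,0],
  ],
)

```text
time: 8.35
ee_pos: [0.4329, 0.0449, 0.2156]
orientation: [0.0, 0.656, 0.755, 0.0]
force: [0.2, 0.9, -5.8]
width: 0.0749
gripper_force: 30.0
```

Request:
send_rows(
  deltas=[
    [0,0,0,0,0,0,1],
    [0,0,0,0,0,0,1],
    [0,0,0,0,0,0,1],
    [0,0,0,0,0,0,1],
    [0,0,0,0,0,0,1],
  ],
)

```text
time: 8.85
ee_pos: [0.4327, 0.0448, 0.2154]
orientation: [0.0, 0.656, 0.755, 0.0]
force: [-0.2, 0.1, -0.3]
width: 0.091
gripper_force: 0.0
```

Request:
send_rows(
  deltas=[
    [0,0,0,0,0,-0.3,1],
    [0,0,0,0,0,-0.65,1],
    [0,0,0,0,0,-1,1],
    [0,0,0,0,0,-1,1],
  ],
)

```text
time: 9.25
ee_pos: [0.4338, 0.0448, 0.319]
orientation: [0.002, 0.656, 0.755, 0.002]
force: [0.6, -0.4, -0.6]
width: 0.0913
gripper_force: 0.0
```

Run:
```python
from h import *
q=(.5965,-.0025)
plan([(*q,.15,-23.5),(*q,.028,-23.5)])
```

```text
now t 9.2 [0.4338 0.0448 0.147 ] 8.0 w 0.0913
  rz 0.350  t [-0.449, 1.0, -0.019]  n>=4
  rz -0.000  t [0.075, 0.594, -0.011]  n>=2
 -> (0.5965, -0.0025, 0.15, -23.5)
  rz -0.000  t [0.0, -0.0, 1.0]  n>=2
  rz -0.000  t [0.0, -0.0, 0.22]  n>=1
 -> (0.5965, -0.0025, 0.028, -23.5)
```

Request:
send_rows(
  deltas=[
    [0,0,0.35,-0.45,1,0,1],
    [0,0,0.35,-0.45,1,0,1],
    [0,0,0.35,-0.45,1,0,1],
    [0,0,0.35,-0.45,1,0,1],
    [0,0,0.35,-0.45,1,0,1],
  ],
)

```text
time: 9.75
ee_pos: [0.5378, 0.0139, 0.3143]
orientation: [-0.0, 0.837, 0.547, -0.001]
force: [-0.1, -0.2, 0.7]
width: 0.0913
gripper_force: 0.0
```

Request:
send_rows(
  deltas=[
    [0,0,0,0.075,0.595,0,1],
    [0,0,0,0.075,0.595,0,1],
    [0,0,0,0.075,0.595,0,1],
    [0,0,0,0.075,0.595,0,1],
  ],
)

```text
time: 10.15
ee_pos: [0.5945, -0.0026, 0.3146]
orientation: [-0.0, 0.836, 0.549, -0.001]
force: [0.6, -0.5, 0.0]
width: 0.0912
gripper_force: 0.0
```

Run:
```python
from h import *
p=eyes.read_camera("side");im=p["image"][100:250,220:460,::-1];cv2.imwrite("pics/d.png",cv2.resize(im,None,fx=3,fy=3))
R=eyes.cut_out(p,"block_1");X=cloud(p)
for q in R[:3]:
    P=X[q["region"]];z=P[:,2].max();print(q["conf"],round(z,3),rect(P[P[:,2]>z-.008]))
q=(.5965,-.0025)
plan([(*q,.028,-23.5)])
```

```text
0.84 0.472 (array([ 290.6, -729.4]), array([0., 0.]), 0.0)
0.83 0.472 (array([ 290.6, -729.4]), array([0., 0.]), 0.0)
now t 10.2 [ 0.5943 -0.0025  0.1429] -23.5 w 0.0912
  rz 0.001  t [0.007, 0.017, 1.0]  n>=3
  rz -0.000  t [0.001, 0.003, 0.149]  n>=1
 -> (0.5965, -0.0025, 0.028, -23.5)
```

View pics/d.png

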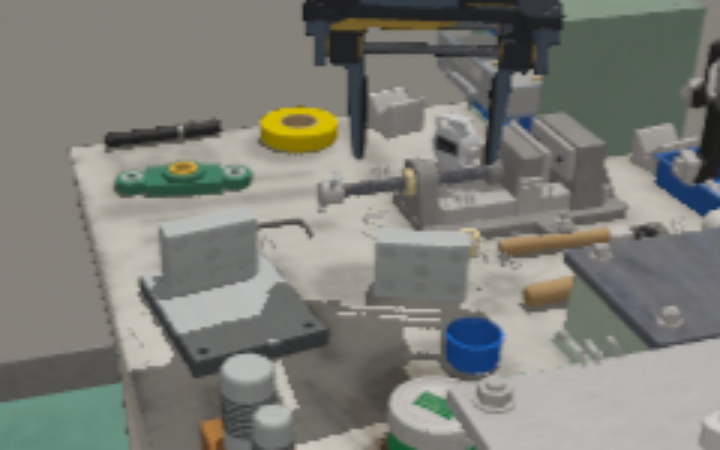

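Block 2 stands on the plate (crop 210,250); the gripper is centred over block 1 (crop 420,265).

Request:
send_rows(
  deltas=[
    [0,0,0,0,0.02,0.3,1],
    [0,0,0,0,0.02,0.6,1],
    [0,0,0,0,0.02,0.8,1],
    [0,0,0,0,0.02,1,1],
    [0,0,0,0,0.02,1,1],
  ],
)

```text
time: 10.75
ee_pos: [0.5956, -0.0033, 0.2131]
orientation: [-0.001, 0.836, 0.549, -0.002]
force: [-0.4, 0.5, 0.5]
width: 0.0917
gripper_force: 0.0
```

Request:
send_rows(
  deltas=[
    [0,0,0,0,0,0.15,1],
    [0,0,0,0,0,0.15,1],
    [0,0,0,0,0,0.15,0],
    [0,0,0,0,0,0.15,0],
    [0,0,0,0,0,0.15,0],
    [0,0,0,0,0,0.15,0],
    [0,0,0,0,0,0.15,0],
    [0,0,0,0,0,0.15,0],
    [0,0,0,0,0,0.15,0],
  ],
)

```text
time: 11.65
ee_pos: [0.5974, -0.0035, 0.2009]
orientation: [0.0, 0.836, 0.548, 0.0]
force: [-3.1, 1.3, 6.3]
width: 0.0752
gripper_force: 30.0
```

Request:
send_rows(
  deltas=[
    [0,0,0,0,0,-0.2,0],
    [0,0,0,0,0,-0.4,0],
    [0,0,0,0,0,-0.6,0],
    [0,0,0,0,0,-0.8,0],
    [0,0,0,0,0,-0.8,0],
  ],
)

```text
time: 12.15
ee_pos: [0.5979, -0.0036, 0.2824]
orientation: [0.001, 0.836, 0.548, 0.001]
force: [0.6, -0.3, -6.0]
width: 0.0747
gripper_force: 30.0
```

Run:
```python
from h import *
for c in ["top","side"]:
    p=eyes.read_camera(c);R=eyes.cut_out(p,"block_1");X=cloud(p)
    for q in R[:3]:
        P=X[q["region"]&(p["range_z"]>0)];P=P[(P[:,2]>.06)&(P[:,2]<.07)&(P[:,0]<.5)];
        if len(P)>30: print(c,len(P),rect(P))
q=(.4438,-.0386)
plan([(*q,.11,8),(*q,.0435,8)])
```

```text
side 204 (array([433.5,  45.7]), array([74.6, 29.3]), 11.8)
now t 12.3 [ 0.5967 -0.0036  0.107 ] -23.5 w 0.0753
  rz -0.350  t [-0.738, -1.0, -0.024]  n>=4
  rz 0.000  t [-0.028, -0.325, -0.006]  n>=1
 -> (0.4438, -0.0386, 0.11, 8)
  rz 0.000  t [0.0, 0.0, 0.665]  n>=2
 -> (0.4438, -0.0386, 0.0435, 8)
```

Request:
send_rows(
  deltas=[
    [0,0,-0.09,-0.2,-0.25,0,0],
    [0,0,-0.18,-0.4,-0.5,0,0],
    [0,0,-0.27,-0.6,-0.75,0,0],
    [0,0,-0.35,-0.74,-1,-0.03,0],
    [0,0,-0.35,-0.74,-1,-0.03,0],
    [0,0,-0.35,-0.74,-1,-0.03,0],
  ],
)

```text
time: 12.95
ee_pos: [0.4757, -0.0316, 0.2827]
orientation: [-0.0, 0.657, 0.754, -0.0]
force: [1.1, 0.1, -5.4]
width: 0.0749
gripper_force: 30.0
```

Request:
send_rows(
  deltas=[
    [0,0,0,-0.015,-0.16,0,0],
    [0,0,0,-0.03,-0.325,0,0],
    [0,0,0,-0.03,-0.325,0,0],
    [0,0,0,-0.03,-0.325,0,0],
  ],
)

```text
time: 13.35
ee_pos: [0.4439, -0.0391, 0.2832]
orientation: [-0.0, 0.656, 0.754, -0.0]
force: [0.1, 0.1, -5.0]
width: 0.0749
gripper_force: 30.0
```

Run:
```python
from h import *
plan([(.4438,-.0386,.044,8)])
```

```text
now t 13.3 [ 0.4439 -0.0391  0.1112] 7.9 w 0.0749
  rz -0.001  t [0.006, -0.0, 0.672]  n>=2
 -> (0.4438, -0.0386, 0.044, 8)
```

Then to the cup.

Request:
send_rows(
  deltas=[
    [0,0,0,0,0,0.25,0],
    [0,0,0,0,0,0.45,0],
    [0,0,0,0,0,0.58,0],
    [0,0,0,0,0,0.64,0],
    [0,0,0,0,0,0.66,0],
    [0,0,0,0,0,0.675,0],
    [0,0,0,0,0,0.675,0],
  ],
)

```text
time: 14.05
ee_pos: [0.4445, -0.039, 0.2162]
orientation: [0.0, 0.656, 0.755, 0.0]
force: [-0.1, -0.7, -5.1]
width: 0.0748
gripper_force: 30.0
```

Request:
send_rows(
  deltas=[
    [0,0,0,0,0,0,1],
    [0,0,0,0,0,0,1],
    [0,0,0,0,0,0,1],
    [0,0,0,0,0,0,1],
    [0,0,0,0,0,0,1],
  ],
)

```text
time: 14.55
ee_pos: [0.4443, -0.039, 0.2158]
orientation: [0.0, 0.656, 0.755, 0.0]
force: [-0.2, -0.4, 0.0]
width: 0.0913
gripper_force: 0.0
```

Request:
send_rows(
  deltas=[
    [0,0,0,0,0,-0.3,1],
    [0,0,0,0,0,-0.65,1],
    [0,0,0,0,0,-1,1],
    [0,0,0,0,0,-1,1],
  ],
)

```text
time: 14.95
ee_pos: [0.4454, -0.0392, 0.3195]
orientation: [0.003, 0.656, 0.755, 0.002]
force: [0.4, -0.3, -0.8]
width: 0.0913
gripper_force: 0.0
```

Run:
```python
from h import *
for c in ["side","top"]:
    p=eyes.read_camera(c);X=cloud(p);save(p,"e%s.png"%c);R=eyes.cut_out(p,"catch_cup")
    for q in R[:2]:
        P=X[q["region"]&(p["range_z"]>0)];Q=P[(P[:,2]>.019)&(P[:,2]<.03)]
        if len(Q)>20: print(c,q["conf"],len(Q),rect(Q),cv2.minEnclosingCircle((Q[:,:2]*1000).astype(np.float32)))
q=(.598,-.106)
plan([(*q,.12,30),(*q,.022,30)])
```

```text
side 0.63 97 (array([ 599.7, -107.4]), array([41.2, 42.8]), 83.3) ((600.2345581054688, -106.82648468017578), 22.03746795654297)
top 0.6 43 (array([ 594.5, -106.1]), array([37.3, 41. ]), 32.9) ((595.6188354492188, -105.91284942626953), 21.155527114868164)
now t 15.2 [ 0.4438 -0.039   0.1429] 8.0 w 0.0912
  rz -0.245  t [-0.612, 1.0, 0.159]  n>=3
  rz 0.000  t [-0.409, 0.302, 0.07]  n>=2
 -> (0.598, -0.106, 0.12, 30)
  rz 0.000  t [-0.0, 0.0, 0.98]  n>=2
 -> (0.598, -0.106, 0.022, 30)
```

Run:
```python
from h import *
p=eyes.read_camera("top");X=cloud(p)[p["range_z"]>0]
x,y=.598,-.1065
D=X[:,:2]-[x,y]
for th in range(-80,100,10):
    k=np.array([np.cos(np.radians(th)),np.sin(np.radians(th))]);a=abs(D@k);b=abs(D@[-k[1],k[0]])
    m=(a<.097)&(b<.046)&(X[:,2]>.05)&(X[:,2]<.2);f=(a>.025)&(a<.065)&(b<.02)
    print(th,round(X[m][:,2].max() if m.any() else 0,3),m.sum(),round(X[f&(X[:,2]<.2)][:,2].max(),3))
```

```text
-80 0 0 0.006
-70 0.084 44 0.006
-60 0.084 113 0.006
-50 0.084 176 0.005
-40 0.093 243 0.004
-30 0.093 300 0.076
-20 0.093 304 0.076
-10 0.093 277 0.083
0 0.093 237 0.079
10 0.093 192 0.083
20 0.093 130 0.005
30 0.084 51 0.005
40 0.083 6 0.003
50 0 0 0.003
60 0 0 0.006
70 0 0 0.005
80 0 0 0.005
90 0 0 0.006
```

Run:
```python
from h import *
q=(.598,-.1065)
plan([(*q,.12,60),(*q,.025,60)])
```

```text
now t 15.2 [ 0.4438 -0.0389  0.1426] 8.0 w 0.0913
  rz -0.578  t [-0.616, 1.0, 0.158]  n>=7
  rz 0.000  t [-0.506, 0.056, 0.068]  n>=2
 -> (0.598, -0.1065, 0.12, 60)
  rz 0.000  t [0.0, 0.0, 0.95]  n>=2
 -> (0.598, -0.1065, 0.025, 60)
```

Request:
send_rows(
  deltas=[
    [0,0,-0.578,-0.616,1,0.1,1],
    [0,0,-0.578,-0.616,1,0.1,1],
    [0,0,-0.578,-0.616,1,0.1,1],
    [0,0,-0.578,-0.616,1,0.1,1],
    [0,0,-0.578,-0.616,1,0.1,1],
    [0,0,-0.578,-0.616,1,0.1,1],
    [0,0,-0.578,-0.616,1,0.1,1],
    [0,0,-0.578,-0.616,1,0.1,1],
  ],
)

```text
time: 16.0
ee_pos: [0.5516, -0.0861, 0.3048]
orientation: [-0.001, 0.261, 0.965, -0.0]
force: [-0.4, 0.9, 0.7]
width: 0.091
gripper_force: 0.0
```

Request:
send_rows(
  deltas=[
    [0,0,0,-0.505,0.055,0.1,1],
    [0,0,0,-0.505,0.055,0.1,1],
    [0,0,0,-0.505,0.055,0.1,1],
    [0,0,0,-0.505,0.055,0.1,1],
  ],
)

```text
time: 16.4
ee_pos: [0.5977, -0.1064, 0.2953]
orientation: [-0.001, 0.26, 0.966, -0.0]
force: [-0.7, -0.1, 0.0]
width: 0.091
gripper_force: 0.0
```

Run:
```python
from h import *
p=eyes.read_camera("side");im=p["image"][100:250,220:460,::-1];cv2.imwrite("pics/f.png",cv2.resize(im,None,fx=3,fy=3))
plan([(.598,-.1065,.025,60)])
```

```text
now t 16.4 [ 0.5976 -0.1063  0.1235] 59.9 w 0.091
  rz -0.001  t [-0.004, 0.0, 0.985]  n>=2
 -> (0.598, -0.1065, 0.025, 60)
```

View pics/f.png

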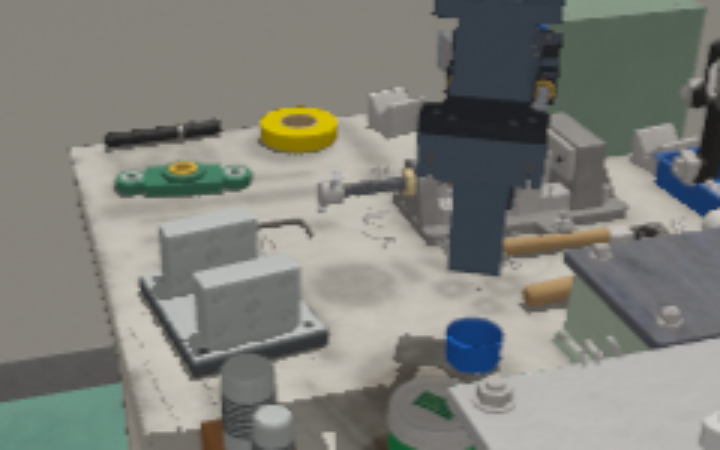

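Request:
send_rows(
  deltas=[
    [0,0,0,0,0,0.3,1],
    [0,0,0,0,0,0.6,1],
    [0,0,0,0,0,0.8,1],
    [0,0,0,0,0,0.98,1],
    [0,0,0,0,0,0.98,1],
  ],
)

```text
time: 16.95
ee_pos: [0.597, -0.1061, 0.196]
orientation: [-0.002, 0.259, 0.966, -0.0]
force: [-0.9, 0.3, 0.3]
width: 0.0914
gripper_force: 0.0
```

Request:
send_rows(
  deltas=[
    [0,0,0,0,0,0,0],
    [0,0,0,0,0,0,0],
    [0,0,0,0,0,0,0],
    [0,0,0,0,0,0,0],
    [0,0,0,0,0,0,0],
    [0,0,0,0,0,0,0],
    [0,0,0,0,0,0,0],
    [0,0,0,0,0,0,0],
  ],
)

```text
time: 17.75
ee_pos: [0.5984, -0.1066, 0.1979]
orientation: [0.0, 0.259, 0.966, 0.0]
force: [-0.2, 0.9, 3.4]
width: 0.0399
gripper_force: 30.0
```

Request:
send_rows(
  deltas=[
    [0,0,0,0,0,-0.3,0],
    [0,0,0,0,0,-0.6,0],
    [0,0,0,0,0,-1,0],
    [0,0,0,0,0,-1,0],
    [0,0,0,0,0,-1,0],
  ],
)

```text
time: 18.25
ee_pos: [0.5984, -0.1066, 0.2983]
orientation: [0.001, 0.259, 0.966, 0.0]
force: [0.4, -0.2, -1.5]
width: 0.0397
gripper_force: 30.0
```

Run:
```python
from h import *
p=eyes.read_camera("side");X=cloud(p);R=eyes.cut_out(p,"block_1")
for q in R[:3]:
    P=X[q["region"]&(p["range_z"]>0)];Q=P[(P[:,2]>.06)&(P[:,2]<.07)]
    if len(Q)>20: print(len(Q),rect(Q))
R=eyes.cut_out(p,"catch_cup")
for q in R[:1]:
    P=X[q["region"]&(p["range_z"]>0)];print("cup",np.round(np.percentile(P,[5,50,95],axis=0),3).tolist())
plan([(.438,.003,.125,8),(.438,.003,.041,8)])
```

```text
179 (array([432.6,  44.7]), array([73. , 26.8]), 7.5)
249 (array([444.7, -39.2]), array([75. , 29.4]), 8.8)
now t 18.4 [ 0.5978 -0.1065  0.1244] 60.0 w 0.0398
  rz 0.578  t [1.0, 0.077, -0.003]  n>=7
  rz 0.000  t [0.63, -0.69, -0.003]  n>=2
 -> (0.438, 0.003, 0.125, 8)
  rz 0.000  t [0.0, 0.0, 0.84]  n>=2
 -> (0.438, 0.003, 0.041, 8)
```

Request:
send_rows(
  deltas=[
    [0,0,0.1,0.15,0,0,0],
    [0,0,0.2,0.3,0,0,0],
    [0,0,0.3,0.5,0,0,0],
    [0,0,0.4,0.7,0.04,0,0],
    [0,0,0.5,0.9,0.08,0,0],
    [0,0,0.578,1,0.08,0,0],
    [0,0,0.578,1,0.08,0,0],
    [0,0,0.578,1,0.08,0,0],
  ],
)

```text
time: 19.2
ee_pos: [0.5159, -0.0498, 0.2972]
orientation: [-0.0, 0.655, 0.756, -0.0]
force: [0.3, -0.5, -1.2]
width: 0.0396
gripper_force: 30.0
```

Request:
send_rows(
  deltas=[
    [0,0,0,0.2,-0.25,0,0],
    [0,0,0,0.45,-0.5,0,0],
    [0,0,0,0.63,-0.69,0,0],
    [0,0,0,0.63,-0.69,0,0],
    [0,0,0,0.63,-0.69,0,0],
  ],
)

```text
time: 19.7
ee_pos: [0.4393, 0.003, 0.2978]
orientation: [0.0, 0.655, 0.756, 0.0]
force: [-0.3, -0.8, -0.8]
width: 0.0399
gripper_force: 30.0
```

Run:
```python
from h import *
plan([(.4385,.003,.041,8)])
```

```text
now t 19.7 [0.4393 0.003  0.1258] 8.2 w 0.0399
  rz 0.002  t [0.001, -0.008, 0.848]  n>=2
 -> (0.4385, 0.003, 0.041, 8)
```

Request:
send_rows(
  deltas=[
    [0,0,0,0,0,0.25,0],
    [0,0,0,0,0,0.5,0],
    [0,0,0,0,0,0.7,0],
    [0,0,0,0,0,0.8,0],
    [0,0,0,0,0,0.83,0],
    [0,0,0,0,0,0.845,0],
    [0,0,0,0,0,0.845,0],
  ],
)

```text
time: 20.4
ee_pos: [0.4391, 0.003, 0.2137]
orientation: [0.0, 0.656, 0.755, 0.0]
force: [-0.2, -0.2, -0.5]
width: 0.0399
gripper_force: 30.0
```

Request:
send_rows(
  deltas=[
    [0,0,0,0,0,0,0.8],
    [0,0,0,0,0,0,0.8],
    [0,0,0,0,0,0,0.8],
    [0,0,0,0,0,0,0.8],
    [0,0,0,0,0,0,0.8],
  ],
)

```text
time: 20.9
ee_pos: [0.4387, 0.0032, 0.2134]
orientation: [0.0, 0.656, 0.755, 0.0]
force: [-0.6, -0.6, 1.0]
width: 0.0722
gripper_force: 0.0
```

Request:
send_rows(
  deltas=[
    [0,0,0,0,0,-0.3,0.8],
    [0,0,0,0,0,-0.65,1],
    [0,0,0,0,0,-1,1],
    [0,0,0,0,0,-1,1],
  ],
)

```text
time: 21.3
ee_pos: [0.4398, 0.0031, 0.317]
orientation: [0.002, 0.656, 0.755, 0.002]
force: [0.4, -0.7, -1.4]
width: 0.091
gripper_force: 0.0
```

Run:
```python
from h import *
for c in ["side","top"]:
    p=eyes.read_camera(c);X=cloud(p)
    R=eyes.cut_out(p,"rocker")
    for q in R[:1]:
        P=X[q["region"]&(p["range_z"]>0)];Q=P[(P[:,2]>.004)&(P[:,2]<.03)&(np.linalg.norm(P[:,:2]-[.447,.25],axis=1)<.08)]
        d=np.linalg.eigh(np.cov(Q[:,:2].T))[1][:,1]
        print(c,q["conf"],len(Q),rect(Q),"pca",np.degrees(np.arctan2(d[1],d[0])))
    # brass by colour
    hsv=cv2.cvtColor(p["image"],cv2.COLOR_RGB2HSV);m=(hsv[...,0]>15)&(hsv[...,0]<35)&(hsv[...,1]>110)&(np.linalg.norm(X[...,:2]-[.447,.25],axis=2)<.03)
    B=X[m];print("brass",len(B),np.round((B.min(0)+B.max(0))/2,4),np.round(np.ptp(B,axis=0),3))
    if c=="top": cv2.imwrite("pics/g.png",cv2.resize(p["image"][150:260,180:360,::-1],None,fx=4,fy=4))
```

```text
side 0.8 292 (array([448.8, 245.2]), array([ 49.6, 126.2]), 87.3) pca 171.82870904161933
brass 29 [0.4513 0.2491 0.0171] [0.021 0.027 0.009]
top 0.92 623 (array([447.6, 251. ]), array([ 45.5, 130.6]), 80.6) pca 170.21193174600646
brass 59 [0.4487 0.2505 0.0091] [0.026 0.027 0.029]
```

View pics/g.png

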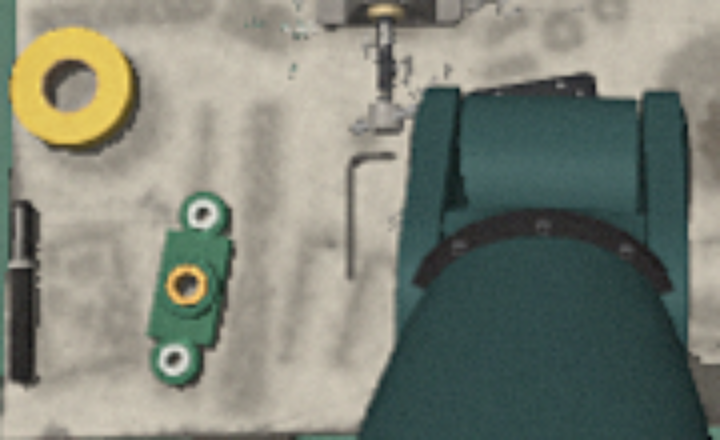

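Run:
```python
from h import *
plan([(.4485,.250,.12,78.3),(.4485,.250,.0205,78.3)])
```

```text
now t 21.5 [0.4382 0.0032 0.1404] 8.0 w 0.0913
  rz -0.781  t [1.0, 0.183, 0.084]  n>=9
  rz -0.000  t [0.164, 1.0, 0.083]  n>=3
  rz -0.000  t [0.072, 0.435, 0.037]  n>=1
 -> (0.4485, 0.25, 0.12, 78.3)
  rz -0.000  t [-0.0, -0.0, 0.995]  n>=2
 -> (0.4485, 0.25, 0.0205, 78.3)
```

Request:
send_rows(
  deltas=[
    [0,0,-0.78,1,0.18,0,1],
    [0,0,-0.78,1,0.18,0,1],
    [0,0,-0.78,1,0.18,0,1],
    [0,0,-0.78,1,0.18,0,1],
    [0,0,-0.78,1,0.18,0,1],
    [0,0,-0.78,1,0.18,0,1],
    [0,0,-0.78,1,0.18,0,1],
    [0,0,-0.78,1,0.18,0,1],
    [0,0,-0.78,1,0.18,0,1],
    [0,0,-0.78,1,0.18,0,1],
  ],
)

```text
time: 22.5
ee_pos: [0.4424, 0.1046, 0.3123]
orientation: [-0.001, 0.104, 0.995, -0.0]
force: [-0.8, -0.5, 0.8]
width: 0.0914
gripper_force: 0.0
```

Request:
send_rows(
  deltas=[
    [0,0,0,0.16,1,0.1,1],
    [0,0,0,0.16,1,0.1,1],
    [0,0,0,0.16,1,0.1,1],
  ],
)

```text
time: 22.8
ee_pos: [0.4475, 0.2095, 0.3027]
orientation: [0.0, 0.103, 0.995, 0.0]
force: [-0.1, -0.5, -0.2]
width: 0.0912
gripper_force: 0.0
```

Request:
send_rows(
  deltas=[
    [0,0,0,0.07,0.44,0.1,1],
    [0,0,0,0.07,0.44,0.1,1],
    [0,0,0,0.07,0.44,0.1,1],
  ],
)

```text
time: 23.1
ee_pos: [0.4493, 0.2504, 0.2926]
orientation: [-0.001, 0.104, 0.995, -0.0]
force: [-0.0, -0.4, 0.8]
width: 0.0912
gripper_force: 0.0
```

Run:
```python
from h import *
plan([(.4485,.250,.0205,78.3)])
p=eyes.read_camera("side");im=p["image"][100:250,220:460,::-1];cv2.imwrite("pics/i.png",cv2.resize(im,None,fx=3,fy=3))
```

```text
now t 23.1 [0.4493 0.2504 0.1206] 78.1 w 0.0912
  rz -0.002  t [0.007, -0.006, 1.0]  n>=3
  rz -0.000  t [-0.0, 0.0, 0.001]  n>=1
 -> (0.4485, 0.25, 0.0205, 78.3)
```

View pics/i.png

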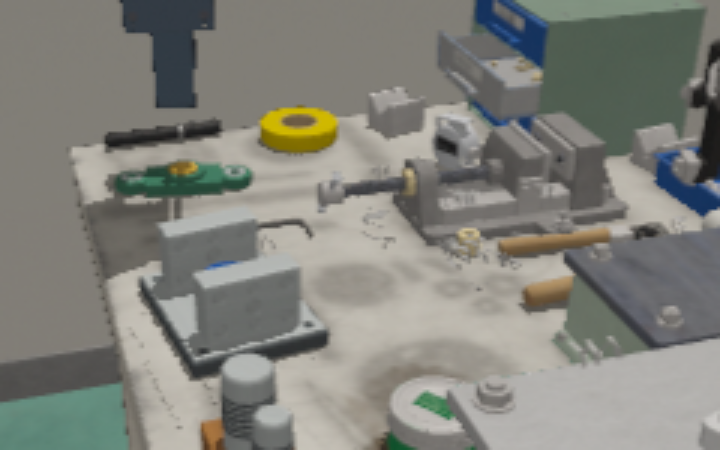

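Request:
send_rows(
  deltas=[
    [0,0,0,0,0,0.3,1],
    [0,0,0,0,0,0.6,1],
    [0,0,0,0,0,0.8,1],
    [0,0,0,0,0,0.92,1],
    [0,0,0,0,0,0.97,1],
    [0,0,0,0,0,1,1],
    [0,0,0,0,0,1,1],
  ],
)

```text
time: 23.85
ee_pos: [0.4498, 0.2502, 0.1937]
orientation: [0.0, 0.103, 0.995, 0.0]
force: [0.2, -0.1, 0.4]
width: 0.0911
gripper_force: 0.0
```

Request:
send_rows(
  deltas=[
    [0,0,0,0,0,0,0],
    [0,0,0,0,0,0,0],
    [0,0,0,0,0,0,0],
    [0,0,0,0,0,0,0],
    [0,0,0,0,0,0,0],
    [0,0,0,0,0,0,0],
    [0,0,0,0,0,0,0],
    [0,0,0,0,0,0,0],
  ],
)

```text
time: 24.65
ee_pos: [0.4496, 0.2504, 0.1933]
orientation: [0.0, 0.103, 0.995, 0.0]
force: [1.1, 1.2, 0.1]
width: 0.0437
gripper_force: 29.8
```

Request:
send_rows(
  deltas=[
    [0,0,0,0,0,-0.25,0],
    [0,0,0,0,0,-0.5,0],
    [0,0,0,0,0,-0.75,0],
    [0,0,0,0,0,-1,0],
    [0,0,0,0,0,-1,0],
    [0,0,0,0,0,-1,0],
  ],
)

```text
time: 25.25
ee_pos: [0.4493, 0.2502, 0.2929]
orientation: [0.0, 0.103, 0.995, 0.0]
force: [-0.1, 0.4, -2.9]
width: 0.0438
gripper_force: 29.8
```

```bash
cat >> h.py <<'E'
def brass(p,c,rad=.035,zlo=.0,zhi=.3):
    X=cloud(p);hsv=cv2.cvtColor(p["image"],cv2.COLOR_RGB2HSV)
    m=(hsv[...,0]>14)&(hsv[...,0]<35)&(hsv[...,1]>110)&(np.linalg.norm(X[...,:2]-c,axis=2)<rad)&(X[...,2]>zlo)&(X[...,2]<zhi)
    B=X[m]; 
    if len(B)<5: return print("brass none",len(B))
    print("brass",len(B),"mid",np.round((B.min(0)+B.max(0))/2,4),"ptp",np.round(np.ptp(B,axis=0),3),"circ",np.round(cv2.minEnclosingCircle((B[:,:2]*1000).astype(np.float32))[0],1),"z",np.round(np.median(B[:,2]),4))
E
python3 - <<'E'
from h import *
p=eyes.read_camera("side");brass(p,np.array([.4485,.25]));im=p["image"][60:210,220:460,::-1];cv2.imwrite("pics/j.png",cv2.resize(im,None,fx=3,fy=3))
plan([(.438,.003,.12,8),(.438,.003,.086,8)])
E
```

```text
brass none 0
now t 25.3 [0.4492 0.2501 0.1202] 78.2 w 0.0439
  rz 0.780  t [-0.163, -1.0, 0.001]  n>=9
  rz 0.000  t [-1.0, -0.187, 0.001]  n>=3
  rz 0.000  t [-0.435, -0.082, 0.0]  n>=1
 -> (0.438, 0.003, 0.12, 8)
  rz 0.000  t [-0.0, 0.0, 0.34]  n>=1
 -> (0.438, 0.003, 0.086, 8)
```

View pics/j.png

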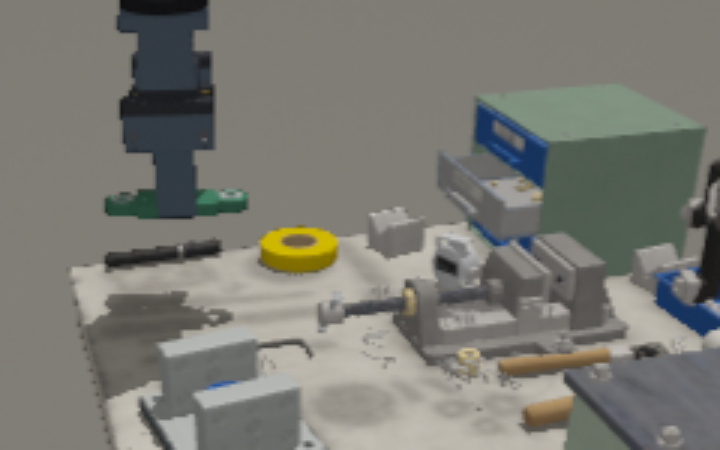

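Request:
send_rows(
  deltas=[
    [0,0,0.09,-0.02,-0.12,0,0],
    [0,0,0.18,-0.04,-0.25,0,0],
    [0,0,0.27,-0.06,-0.37,0,0],
    [0,0,0.36,-0.08,-0.5,0,0],
    [0,0,0.45,-0.1,-0.62,0,0],
    [0,0,0.54,-0.12,-0.74,0,0],
    [0,0,0.63,-0.14,-0.86,0,0],
    [0,0,0.71,-0.16,-0.96,0,0],
    [0,0,0.78,-0.163,-1,0,0],
    [0,0,0.78,-0.163,-1,0,0],
  ],
)

```text
time: 26.3
ee_pos: [0.4446, 0.1486, 0.2919]
orientation: [-0.001, 0.657, 0.754, -0.001]
force: [0.5, 0.0, -2.5]
width: 0.0437
gripper_force: 29.8
```

Request:
send_rows(
  deltas=[
    [0,0,0,-0.25,-0.05,0,0],
    [0,0,0,-0.5,-0.1,0,0],
    [0,0,0,-0.75,-0.14,0,0],
    [0,0,0,-1,-0.19,0,0],
    [0,0,0,-1,-0.19,0,0],
  ],
)

```text
time: 26.8
ee_pos: [0.4397, 0.0458, 0.2924]
orientation: [-0.001, 0.655, 0.755, -0.001]
force: [-0.3, -0.5, -3.3]
width: 0.0435
gripper_force: 29.8
```

Request:
send_rows(
  deltas=[
    [0,0,0,-0.22,-0.04,0,0],
    [0,0,0,-0.435,-0.08,0,0],
    [0,0,0,-0.435,-0.08,0,0],
    [0,0,0,-0.435,-0.08,0,0],
  ],
)

```text
time: 27.2
ee_pos: [0.4382, 0.0035, 0.2928]
orientation: [-0.0, 0.656, 0.755, -0.0]
force: [0.7, -0.1, -2.5]
width: 0.0441
gripper_force: 29.8
```

Run:
```python
from h import *
plan([(.4387,.003,.0863,8)])
```

```text
now t 27.2 [0.4382 0.0035 0.1208] 8.0 w 0.0441
  rz 0.001  t [-0.006, 0.004, 0.345]  n>=1
 -> (0.4387, 0.003, 0.0863, 8)
```

Request:
send_rows(
  deltas=[
    [0,0,0,0,0,0.15,0],
    [0,0,0,0,0,0.25,0],
    [0,0,0,0,0,0.3,0],
    [0,0,0,0,0,0.325,0],
    [0,0,0,0,0,0.34,0],
    [0,0,0,0,0,0.345,0],
    [0,0,0,0,0,0.345,0],
  ],
)

```text
time: 27.9
ee_pos: [0.4383, 0.0033, 0.2589]
orientation: [0.0, 0.656, 0.755, 0.0]
force: [-0.2, 0.7, -2.7]
width: 0.0439
gripper_force: 29.8
```

Request:
send_rows(
  deltas=[
    [0,0,0,0,0,0,0.8],
    [0,0,0,0,0,0,0.8],
    [0,0,0,0,0,0,0.8],
    [0,0,0,0,0,0,0.8],
    [0,0,0,0,0,0,0.8],
  ],
)

```text
time: 28.4
ee_pos: [0.4383, 0.0033, 0.2588]
orientation: [0.0, 0.656, 0.755, 0.0]
force: [0.3, 0.2, 0.2]
width: 0.0728
gripper_force: 0.0
```

Request:
send_rows(
  deltas=[
    [0,0,0,0,0,-0.3,1],
    [0,0,0,0,0,-0.65,1],
    [0,0,0,0,0,-1,1],
    [0,0,0,0,0,-1,1],
  ],
)

```text
time: 28.8
ee_pos: [0.4394, 0.0032, 0.3627]
orientation: [0.003, 0.656, 0.755, 0.002]
force: [-0.2, -0.7, -1.1]
width: 0.0908
gripper_force: 0.0
```

Run:
```python
from h import *
plan([(.4095,-.2395,.16,2.7)])
```

```text
now t 28.8 [0.4394 0.0032 0.1907] 8.0 w 0.0908
  rz 0.059  t [-1.0, -0.268, 0.13]  n>=3
  rz -0.000  t [-1.0, -0.171, 0.127]  n>=3
  rz -0.000  t [-0.39, -0.067, 0.05]  n>=1
 -> (0.4095, -0.2395, 0.16, 2.7)
```

Run:
```python
from h import *
p=eyes.read_camera("side");save(p,"k.png");X=cloud(p)
brass(p,np.array([.4385,.003]),zlo=.06)
im=p["image"][150:310,240:440,::-1];cv2.imwrite("pics/k.png",cv2.resize(im,None,fx=3.6,fy=3.6))
for n in ["drift_medium","drift_large","drift_small","rocker","block_1","catch_cup"]: print(n,[(np.round(l["at"],4).tolist(),round(l["conf"],2)) for l in eyes.landmark_of(p,n)[:2]])
from scipy.optimize import least_squares
def cyl(n,r,zlo,zhi):
    m=eyes.cut_out(p,n)[0]["region"].astype(np.uint8);P=X[m>0];P=P[(P[:,2]>zlo)&(P[:,2]<zhi)&(P[:,1]<-.1)&(P[:,1]>-.4)]
    f=least_squares(lambda c:np.linalg.norm(P[:,:2]-c,axis=1)-r,P[:,:2].mean(0)+[.003,.008],loss="soft_l1",f_scale=.001);print(n,len(P),"axis fit",np.round(f.x,4),"rms",np.sqrt(np.mean(f.fun**2)))
cyl("drift_medium",.012,.04,.082);cyl("drift_large",.017,.04,.082)
```

```text
brass 125 mid [0.4346 0.0011 0.1795] ptp [0.04  0.057 0.208] circ [434.2   1.8] z 0.2605
drift_medium [([0.4093, -0.2381, 0.0073], 0.65), ([0.416, -0.2888, 0.0105], 0.2)]
drift_large [([0.4109, -0.1888, 0.01], 0.77)]
drift_small [([0.4141, -0.2905, 0.0143], 0.76), ([0.4104, -0.1879, 0.01], 0.61)]
rocker [([0.4374, 0.0086, 0.0668], 0.94)]
block_1 [([0.4442, -0.0387, 0.0188], 0.78), ([0.4315, 0.0428, 0.0133], 0.64)]
catch_cup []
drift_medium 274 axis fit [ 0.4119 -0.2402] rms 0.008038752355425748
drift_large 219 axis fit [ 0.4095 -0.1903] rms 0.0007567930835707323
```

View pics/k.png

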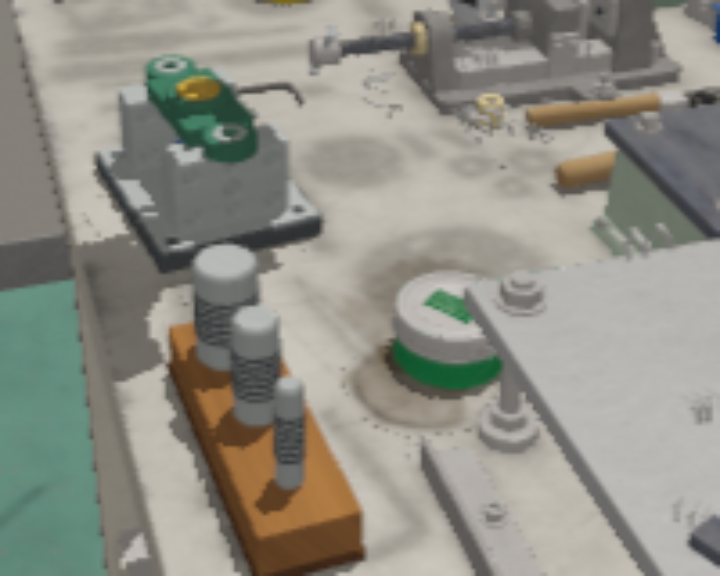

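Request:
send_rows(
  deltas=[
    [0,0,0.059,-1,-0.27,0,1],
    [0,0,0.059,-1,-0.27,0,1],
    [0,0,0.059,-1,-0.27,0,1],
  ],
)

```text
time: 29.55
ee_pos: [0.4248, -0.103, 0.3585]
orientation: [0.0, 0.692, 0.722, -0.0]
force: [0.1, 0.8, 0.1]
width: 0.0913
gripper_force: 0.0
```

Request:
send_rows(
  deltas=[
    [0,0,0,-1,-0.17,0.1,1],
    [0,0,0,-1,-0.17,0.1,1],
    [0,0,0,-1,-0.17,0.1,1],
  ],
)

```text
time: 29.85
ee_pos: [0.4126, -0.2037, 0.3482]
orientation: [-0.0, 0.692, 0.722, -0.0]
force: [-0.7, -0.3, -0.3]
width: 0.0911
gripper_force: 0.0
```

Request:
send_rows(
  deltas=[
    [0,0,0,-0.39,-0.06,0.1,0.8],
    [0,0,0,-0.39,-0.06,0.1,0.8],
    [0,0,0,-0.39,-0.06,0.1,0.8],
    [0,0,0,-0.39,-0.06,0.1,0.8],
  ],
)

```text
time: 30.25
ee_pos: [0.409, -0.2385, 0.3386]
orientation: [-0.0, 0.69, 0.724, 0.0]
force: [0.2, 0.1, 0.2]
width: 0.0727
gripper_force: 0.0
```

Run:
```python
from h import *
plan([(.4105,-.2395,.07,2.7)])
p=eyes.read_camera("top");X=cloud(p)
brass(p,np.array([.4385,.003]),zlo=.06,zhi=.1)
cv2.imwrite("pics/l.png",np.vstack([cv2.resize(p["image"][190:255,270:390,::-1],None,fx=5,fy=5)]))
p=eyes.read_camera("side");brass(p,np.array([.4385,.003]),zlo=.06,zhi=.1)
```

```text
now t 30.2 [ 0.409  -0.2385  0.1666] 2.7 w 0.0727
  rz 0.000  t [-0.011, 0.014, 0.966]  n>=2
 -> (0.4105, -0.2395, 0.07, 2.7)
brass 56 mid [0.4361 0.003  0.0781] ptp [0.024 0.026 0.016] circ [436.5   2.4] z 0.0829
brass 62 mid [0.4382 0.002  0.0809] ptp [0.026 0.027 0.01 ] circ [438.7   1.9] z 0.0838
```

View pics/l.png

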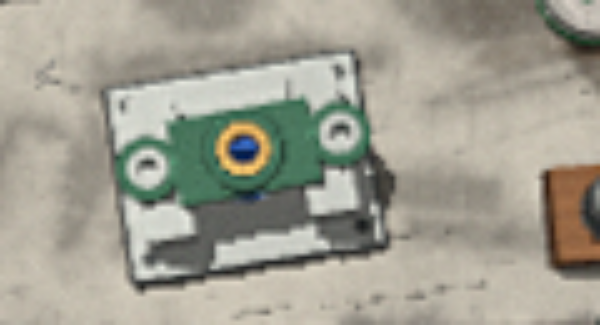

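Request:
send_rows(
  deltas=[
    [0,0,0,-0.01,0.014,0.3,0.8],
    [0,0,0,-0.01,0.014,0.6,0.8],
    [0,0,0,-0.01,0.014,0.8,0.8],
    [0,0,0,-0.01,0.014,0.97,0.8],
    [0,0,0,-0.01,0.014,0.97,0.8],
  ],
)

```text
time: 30.85
ee_pos: [0.4099, -0.2394, 0.2402]
orientation: [-0.002, 0.69, 0.724, -0.0]
force: [-0.9, -1.3, -0.1]
width: 0.0728
gripper_force: 0.0
```

Request:
send_rows(
  deltas=[
    [0,0,0,0,0,0,0],
    [0,0,0,0,0,0,0],
    [0,0,0,0,0,0,0],
    [0,0,0,0,0,0,0],
    [0,0,0,0,0,0,0],
    [0,0,0,0,0,0,0],
    [0,0,0,0,0,0,0],
    [0,0,0,0,0,0,0],
  ],
)

```text
time: 31.65
ee_pos: [0.4104, -0.2405, 0.2419]
orientation: [0.0, 0.69, 0.723, 0.0]
force: [-1.4, 0.6, 4.4]
width: 0.0232
gripper_force: 30.0
```

```bash
cat >> h.py <<'E'
from scipy.optimize import least_squares
def cyl(p,c0,r,zlo,zhi,rad=.03):
    X=cloud(p);hsv=cv2.cvtColor(p["image"],cv2.COLOR_RGB2HSV)
    m=(np.linalg.norm(X[...,:2]-c0,axis=2)<rad)&(X[...,2]>zlo)&(X[...,2]<zhi);P=X[m]
    f=least_squares(lambda c:np.linalg.norm(P[:,:2]-c,axis=1)-r,c0,loss="soft_l1",f_scale=.001);print("cyl",len(P),np.round(f.x,4),"rms",round(np.sqrt(np.mean(f.fun**2)),4),"y,z range",np.round(P.min(0),3),np.round(P.max(0),3))
E
python3 - <<'E'
from h import *
p=eyes.read_camera("side");c=np.array(observe()["ee_pos"][:2])
print(observe()["ee_pos"]);cyl(p,c,.012,.034,.046,.016);cyl(p,c,.012,.034,.046,.02)
E
```

```text
[ 0.41039695 -0.24045783  0.24188769]
cyl 46 [ 0.4106 -0.2403] rms 0.0007 y,z range [ 0.401 -0.253  0.034] [ 0.416 -0.247  0.046]
cyl 46 [ 0.4106 -0.2403] rms 0.0007 y,z range [ 0.401 -0.253  0.034] [ 0.416 -0.247  0.046]
```

Request:
send_rows(
  deltas=[
    [0,0,0,0,0,-0.2,0],
    [0,0,0,0,0,-0.4,0],
    [0,0,0,0,0,-0.7,0],
    [0,0,0,0,0,-1,0],
    [0,0,0,0,0,-1,0],
    [0,0,0,0,0,-1,0],
  ],
)

```text
time: 32.3
ee_pos: [0.4102, -0.2403, 0.3418]
orientation: [0.0, 0.69, 0.723, 0.0]
force: [-0.7, 0.2, -1.7]
width: 0.0235
gripper_force: 30.0
```

Run:
```python
from h import *
plan([(.4384,.0023,.170,2.7)])
```

```text
now t 32.3 [ 0.4102 -0.2403  0.1698] 2.7 w 0.0235
  rz -0.000  t [1.0, 0.164, -0.001]  n>=3
  rz -0.000  t [1.0, 0.164, -0.001]  n>=3
  rz -0.000  t [0.41, 0.068, -0.0]  n>=1
 -> (0.4384, 0.0023, 0.17, 2.7)
```

Request:
send_rows(
  deltas=[
    [0,0,0,0.25,0.04,0,0],
    [0,0,0,0.6,0.1,0,0],
    [0,0,0,1,0.165,0,0],
    [0,0,0,1,0.165,0,0],
  ],
)

```text
time: 32.7
ee_pos: [0.4215, -0.1366, 0.34]
orientation: [-0.002, 0.689, 0.724, -0.0]
force: [0.0, -0.8, -1.8]
width: 0.0235
gripper_force: 30.0
```

Request:
send_rows(
  deltas=[
    [0,0,0,0.35,0.06,0,0],
    [0,0,0,0.7,0.12,0,0],
    [0,0,0,1,0.165,0,0],
    [0,0,0,1,0.165,0,0],
  ],
)

```text
time: 33.1
ee_pos: [0.4337, -0.0371, 0.3405]
orientation: [-0.001, 0.69, 0.724, -0.001]
force: [0.2, -0.9, -0.7]
width: 0.0232
gripper_force: 30.0
```

Request:
send_rows(
  deltas=[
    [0,0,0,0.2,0.03,0,0],
    [0,0,0,0.41,0.068,0,0],
    [0,0,0,0.41,0.068,0,0],
    [0,0,0,0.41,0.068,0,0],
  ],
)

```text
time: 33.5
ee_pos: [0.4387, 0.0018, 0.3409]
orientation: [-0.0, 0.69, 0.724, -0.001]
force: [-0.4, -0.4, -1.8]
width: 0.0231
gripper_force: 30.0
```

Run:
```python
from h import *
p=eyes.read_camera("side");s=observe();c=np.array(s["ee_pos"][:2])
cyl(p,c,.012,.133,.146,.018);cyl(p,c,.0065,.113,.127,.018);brass(p,np.array([.4384,.002]),zlo=.07,zhi=.095)
plan([(.4384,.0023,.1255,2.7)])
cv2.imwrite("pics/m.png",cv2.resize(p["image"][110:220,240:360,::-1],None,fx=5,fy=5))
```

```text
cyl 58 [0.4392 0.0018] rms 0.0009 y,z range [ 0.427 -0.012  0.133] [0.449 0.001 0.146]
cyl 31 [0.4396 0.0022] rms 0.0009 y,z range [ 0.433 -0.006  0.114] [0.445 0.    0.126]
brass 62 mid [0.4385 0.0016 0.0806] ptp [0.025 0.028 0.011] circ [438.6   2. ] z 0.0839
now t 33.5 [0.4387 0.0015 0.1691] 2.7 w 0.0235
  rz -0.000  t [0.008, -0.002, 0.436]  n>=1
 -> (0.4384, 0.0023, 0.1255, 2.7)
```

View pics/m.png

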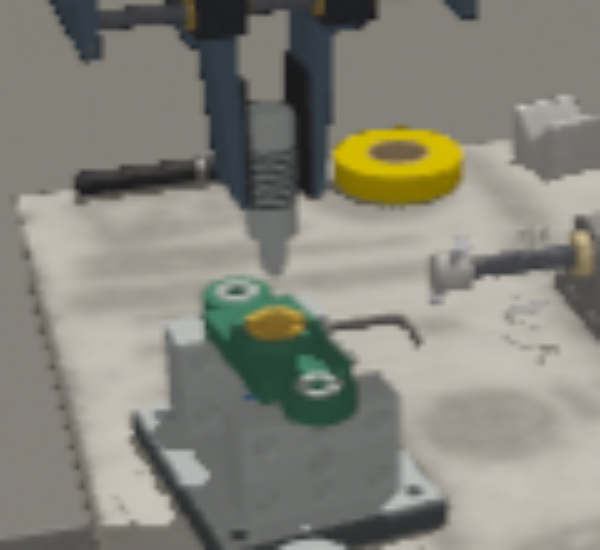

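Request:
send_rows(
  deltas=[
    [0,0,0,0.002,-0.006,0.1,0],
    [0,0,0,0.002,-0.006,0.2,0],
    [0,0,0,0.002,-0.006,0.24,0],
    [0,0,0,0.002,-0.006,0.28,0],
    [0,0,0,0.002,-0.006,0.31,0],
    [0,0,0,0.002,-0.006,0.34,0],
    [0,0,0,0.002,-0.006,0.34,0],
  ],
)

```text
time: 34.25
ee_pos: [0.4382, 0.0024, 0.3075]
orientation: [-0.0, 0.69, 0.723, -0.0]
force: [-0.1, 0.3, -1.9]
width: 0.0233
gripper_force: 30.0
```

Run:
```python
from h import *
plan([(.4384,.002,.1255,2.7)]);print(observe()["force"])
```

```text
now t 34.2 [0.4382 0.0024 0.1355] 2.7 w 0.0233
  rz -0.000  t [-0.004, 0.002, 0.1]  n>=1
 -> (0.4384, 0.002, 0.1255, 2.7)
[-0.12254497  0.25434629 -1.90183104]
```

Pilot is in the bore with no side force; lower the rest gently and release.

Request:
send_rows(
  deltas=[
    [0,0,0,0,0,0.03,0],
    [0,0,0,0,0,0.06,0],
    [0,0,0,0,0,0.08,0],
    [0,0,0,0,0,0.095,0],
    [0,0,0,0,0,0.1,0],
    [0,0,0,0,0,0.1,0],
  ],
)

```text
time: 34.85
ee_pos: [0.4383, 0.0024, 0.2977]
orientation: [-0.0, 0.69, 0.723, -0.0]
force: [-0.2, 0.2, -1.4]
width: 0.0235
gripper_force: 30.0
```

Request:
send_rows(
  deltas=[
    [0,0,0,0,0,0,0.7],
    [0,0,0,0,0,0,0.7],
    [0,0,0,0,0,0,0.7],
    [0,0,0,0,0,0,0.7],
    [0,0,0,0,0,0,0.7],
    [0,0,0,0,0,0,0.7],
  ],
)

```text
time: 35.45
ee_pos: [0.4382, 0.0024, 0.2977]
orientation: [-0.0, 0.69, 0.723, -0.0]
force: [-0.3, -0.2, 0.7]
width: 0.0635
gripper_force: 0.0
```

Request:
send_rows(
  deltas=[
    [0,0,0,0,0,-0.3,0.8],
    [0,0,0,0,0,-0.65,0.8],
    [0,0,0,0,0,-1,0.8],
    [0,0,0,0,0,-1,0.8],
    [0,0,0,0,0,-1,0.8],
    [0,0,0,0,0,-1,0.8],
  ],
)

```text
time: 36.05
ee_pos: [0.4379, 0.0024, 0.3967]
orientation: [-0.001, 0.69, 0.723, -0.0]
force: [0.0, 0.1, -0.8]
width: 0.0727
gripper_force: 0.0
```

Run:
```python
from h import *
p=eyes.read_camera("side")
c=np.array([.4385,.002]);cyl(p,c,.012,.09,.115,.02);cyl(p,c,.012,.115,.138,.02)
X=cloud(p);Q=X[(np.linalg.norm(X[...,:2]-c,axis=2)<.012)&(X[...,2]<.17)];print("drift top z",np.percentile(Q[:,2],98),"expect .143")
for n in ["drift_large","drift_small"]: print(n,[np.round(l["at"],3).tolist() for l in eyes.landmark_of(p,n)[:1]])
cv2.imwrite("pics/n.png",cv2.resize(p["image"][120:310,230:370,::-1],None,fx=3,fy=3))
```

```text
cyl 105 [0.439  0.0025] rms 0.0011 y,z range [ 0.427 -0.011  0.09 ] [0.451 0.004 0.114]
cyl 107 [0.4392 0.0022] rms 0.001 y,z range [ 0.427 -0.013  0.115] [0.449 0.002 0.138]
drift top z 0.14296181345732695 expect .143
drift_large [[0.407, -0.186, 0.014]]
drift_small [[0.416, -0.288, 0.01]]
```

View pics/n.png

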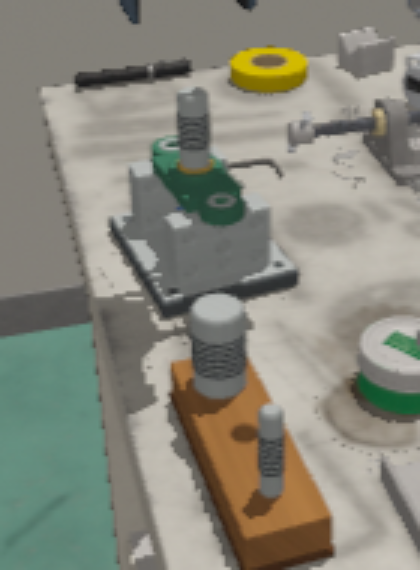

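The drift sits upright on the bush with its top at 143 mm, as expected. The other two drifts are still in the stand, and the gripper is clear.

```bash
python3 -c "
from station import r
print(r.job_done())"
```

```text
the job is handed in; nothing more can be done
None
```

I built the full setup and handed the job in at about 36 s; the last side-camera check showed the rocker across both blocks over the cup and the middle drift upright and seated in the bush, but the hand-in call returned no verdict.

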